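Hold a drawer front over its dowels for gluing

ROBOT

A 7-joint arm with a two-finger parallel gripper is mounted at the origin on the work surface. World frame = base frame: x ahead of the robot, y to its left, z up, the work surface at z = 0. Lengths are in mm, angles in rad, forces in N, time in s.
With the tool pointing down it reaches from about 400 to 850 mm from the base axis. Payload 4.4 kg.
Tool frame: the origin (TCP) lies midway between the tips of the shut fingers; the grasp point (between the pads) lies 19 mm behind it (manip.grasp_offset is the distance from the TCP to the grasp point, in mm); x points along the fingers, y is the direction in which the jaws open and shut, and the axes are right-handed (so a half turn about x gives the same grasp; the last joint's range is limited). The gripper opens to 94 mm and grips with 3 to 60 N. Pads are 16 mm wide; open, the fingers measure 119 mm over their backs; the gripper's body (75 mm by 177 mm) begins 78 mm behind the grasp point.
Start: joints at [1.038, 0.628, 0.038, 1.517, -0.027, 0.996, -0.02], TCP at [292.549, -580.459, 205.478] pointing down, gripper open.
Joint ranges: [-3.06, 3.06], [-0.37, 2.12], [-1.25, 1.32], [0.18, 2.47], [-1.1, 4.24], [0.23, 1.98], [-2.94, 2.94]. Speed limits (rad/s): [2.57, 2.57, 3.14, 3.14, 3.14, 3.14, 3.14].

INTERFACE

Orientations are given as [roll, pitch, yaw] about the fixed x, y, z axes, in that order (R = Rz(yaw) Ry(pitch) Rx(roll)).
In Python, from workcell import manip gives the robot as it stands.
- The arm moves only by the shell command python3 -m creep 'ROWS' [FORCE]. ROWS is text: rows parted by semicolons, each of 7 numbers parted by spaces: the turn, a rotation vector about the tool's x, y, z in rad, then the shift along the tool's x, y, z in cm, then the finger opening in cm, from 0 to 9.4. A call has 1 to 12 rows; each row shifts and turns the pose as measured when the row begins, along the tool's axes as they then stand; what a row does not reach is not made up. A row lasts 1/8 s, in which the tool goes at most 62.5 mm and 10.7 degrees, less where a joint would pass 70% of its speed; a pose out of reach is approached as far as the arm can. A call is refused whole if a number of a shift passes 6.25 or a number of a turn 0.188, either way. A call with a gripper value outside its range is refused whole. The fingers move at their own pace and stop on an object; FORCE is the grip in N (left out, the last holds). Time passes only in rows, so rows that do not move let the fingers close. It gives the time, the measured TCP pose, the force and the opening at its end, in the units of the state.
- manip.read_state(): the state, without advancing time (a new reading comes with each control period).
- manip.camera(name): name is "scene" or "top" or "wrist"; returns the picture (384x512x3 uint8, red, green, blue); there is no depth.
- manip.camera_model(name): a dict with "fovy" (degrees; the focal length in pixels is half the picture's height over the tangent of half this angle, whatever the lens; pixels are square), "cx", "cy" (the principal point, pixels), "rvec" (rotation vector, rad) and "tvec" (3), from world to camera coordinates, as OpenCV has them; the wrist camera has in their place "T_tool_cam" (4x4, takes a point from camera to tool coordinates, whose origin is the TCP and whose axes are the tool frame's). Camera axes: x right, y down, z forward; pixel columns grow to the right and rows downward; lengths in mm; the calibration is good to about 2 mm. A picture is of the moment at which its call begins: read the wrist's pose just before it. camera_model takes no time and is no camera call.
- manip.finish_job(): hands the job in, once; it reports no verdict.
The state is a dict: "time": time; "joints": joint angles; "qvel": joint speeds; "tau": joint torques, N m; "ee_pos": TCP position; "orientation": TCP orientation; "wrist_force": force on the tool from outside, world axes, zero at the start; "torque": the same for the moment, N m; "width": finger opening in mm.
Only numpy, scipy, OpenCV 4.12 (cv2) and the standard library are available. Lean on these libraries where they do the work, as an engineer would, in place of code of your own. Each camera call takes 0.05 s, during which the arm holds its last target.

TASK

The small drawer box is standing on its back with four dowels sticking up, ready for its front. Pick up the wider of the two drawer fronts (the one that fits this box), bring it over the clamps and hold it level just above the dowels, about a finger's width (15 mm) clear of their tips, centred and square on the box so that each hole is over its dowel - either way round will do - and never letting it touch the box or the dowels. Finish still holding it there, quite still, so that I can brush the glue on; don't disturb the box, the other front, the clamps or the glue bottle.

Things in the scene. Friction and masses are not known exactly. Their poses are not given: they have to be found in the camera images.
- drawer: Pale wooden drawer box, 220 x 80 mm in plan and 150 mm tall as it stands on its back on the bench, loose, 0.5 kg; its mouth faces up and one long side (+y, the drawer's top) is open. Origin: centre of its underside on the bench; x along its 220 mm width, y along its 80 mm side, z up. Four dark 8 mm dowels stand 15 mm out of the upper ends of its two side walls, at x = +-102.5 mm, y = +-24 mm, tips 165 mm above the bench.
- drawer_tips (a point): The point in the middle of the four dowel tips, on the drawer box's centre line, 165 mm above its underside; axes as the drawer box.
- front_wide_center (a point): Centre of the wooden panel of the wider drawer front (half-way up its thickness). The panel is 250 x 100 x 18 mm, lying face up on the bench with its bar handle on top; about 0.32 kg (0.26 to 0.42). x along the 250 mm length, y along the 100 mm width, z up out of the face. Four dowel holes in the underside at x = +-102.5 mm, y = +-24 mm; the front is the same after a half turn about z.
- front_wide_handle (a point): Middle of the wider front's straight steel bar handle, 39 mm above the panel's centre (30 mm above the panel's face, 48 mm above its underside). The bar runs along the panel's x, 160 mm long, 12 mm wide (y), 10 mm high, on two feet 128 mm apart; 25 mm free height between bar and panel. The front balances at its middle.
- front_wide: The wider drawer front as a whole; origin at the centre of the panel's underside, 9 mm below the panel's centre, same axes.
- front_narrow: The other drawer front, which stays where it is: panel 160 x 100 x 18 mm with a 128 mm bar handle, otherwise alike. Origin: centre of its underside; x along its length.
- clamp_left: Bar clamp standing on its jaws between the left and middle places, loose, 1.6 kg: 400 mm long (along its x, roughly the world's x), 40 mm wide, two jaws 105 mm tall. Origin: centre of its underside.
- clamp_right: A like clamp between the middle and right places.
- glue: White glue bottle, 62 mm in diameter, 150 mm tall, at the far side of the bench. Origin: centre of its underside.
There are look-alikes about, which are no part of the job. Of the things like the glue, leave any that is black or turquoise; of the rest the larger one is meant.

How it is judged (in metres and radians):
On the way:
1. the wider front is held by the gripper and lifted well clear of the bench (panel more than 60 mm up) (height (world z) of front_wide_center above 0.06 m and contact force between front_wide and the fingers above 1 N), for 0.2 s.
At the end, for the whole second after the job is handed in: The gripper holds the wider front still over the box: underside 5-25 mm above the dowel tips, centred within 7 mm along and across it, turned and tilted less than 0.06 rad, not touching it; the box moved under 10 mm, the other front, clamps and glue bottle under 15 mm, the bottle upright (z of front_wide_center in the frame of drawer_tips between 0.014 and 0.034 m and x of front_wide_center in the frame of drawer_tips between -0.007 and 0.007 m and y of front_wide_center in the frame of drawer_tips between -0.007 and 0.007 m and angle between the x axis of front_wide and the x axis of drawer, either way round below 0.06 rad and angle between front_wide's own z axis and vertical below 0.06 rad and angle between drawer's own z axis and vertical below 0.03 rad and contact force between front_wide and the fingers above 1 N and contact force between front_wide and drawer below 0.05 N and linear speed of front_wide below 0.02 m/s and angular speed of front_wide below 0.15 rad/s and distance of drawer from where it was at the start of the episode below 0.01 m and distance of each of front_narrow, clamp_left, clamp_right, glue from where it was at the start of the episode below 0.015 m and angle between glue's own z axis and vertical below 0.2 rad); the arm keeps its last pose, push and grip.
It fails at once if the wider front touches the drawer box or its dowels (contact force between front_wide and drawer above 0.3 N).
It fails at once if the drawer box is pushed more than 10 mm or tipped (distance of drawer from where it was at the start of the episode above 0.01 m or angle between drawer's own z axis and vertical above 0.1 rad).
It fails at once if the other front, a clamp or the glue bottle is moved more than 15 mm or the bottle is tipped (distance of any of front_narrow, clamp_left, clamp_right, glue from where it was at the start of the episode above 0.015 m or angle between glue's own z axis and vertical above 0.2 rad).
It also fails if it takes over 48 s, if anything falls off the work surface, if the arm or the gripper's body presses on something with over 40 N, if the wrist force passes 120 N, or if a joint passes its speed limit or range.

## Working session

There is one attempt and no reset: what is moved stays moved. The work goes in short steps, Python scripts to look and compute and a shell command to move; the robot and the scene stay as the last step left them, time stands still between calls to the robot, and variables do not carry over. Pictures are saved under pics/ and viewed, and the job is handed in when it is done.

```bash
mkdir -p pics; ls; python3 - <<'E'
from workcell import manip
import cv2
s=manip.read_state();print(s)
for n in("scene","top","wrist"):
    print(n,manip.camera_model(n))
    cv2.imwrite(f"pics/{n}0.png",cv2.cvtColor(manip.camera(n),cv2.COLOR_RGB2BGR))
E
```

```text
pics
{'time': 0.0, 'joints': array([ 1.03820335,  0.62931977,  0.03841821,  1.51836519, -0.02696905,
        0.99627769, -0.02000662]), 'qvel': array([ 0.00161917,  0.00048276, -0.00123414,  0.0011558 , -0.00103947,
        0.00095858,  0.00090931]), 'tau': array([-1.49756605e-03, -5.49720562e+01,  1.14328690e+00, -1.86629891e+01,
       -5.22063277e-02,  2.35611806e-02,  1.76912986e-04]), 'ee_pos': array([ 292.247916  , -579.8545191 ,  204.57167085]), 'orientation': array([-1.55194867,  1.5689437 ,  2.05646646]), 'wrist_force': array([-0.58798184,  0.02602562, -0.39702117]), 'torque': array([0.08048492, 0.01360959, 0.05723362]), 'width': 94.2780816994997}
scene {'fovy': 50.56317350881852, 'cx': 255.16074026942275, 'cy': 189.7326911608321, 'rvec': array([ 2.20907591,  1.09881104, -0.40163956]), 'tvec': array([-396.73503628, -284.90229303, 1427.65892905])}
top {'fovy': 48.59198365362881, 'cx': 253.8158829254404, 'cy': 191.4125431789528, 'rvec': array([ 2.11353299, -2.11659552,  0.20425522]), 'tvec': array([  -4.71548823,  655.78396485, 1266.75087149])}
wrist {'fovy': 65.765684557784, 'cx': 252.38345050085428, 'cy': 192.42608320815813, 'T_tool_cam': array([[-6.00190333e-04, -2.26620237e-01,  9.73983012e-01,
        -1.79387844e+02],
       [ 9.99999461e-01, -9.60648716e-04,  3.92704560e-04,
        -8.78391322e-01],
       [ 8.46660730e-04,  9.73982723e-01,  2.26620692e-01,
        -6.46589203e+01],
       [ 0.00000000e+00,  0.00000000e+00,  0.00000000e+00,
         1.00000000e+00]])}
```

View pics/scene0.png

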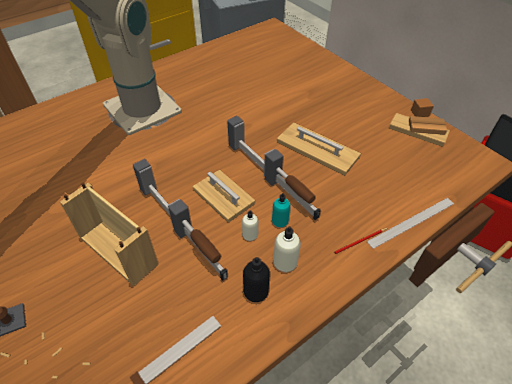

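View pics/top0.png

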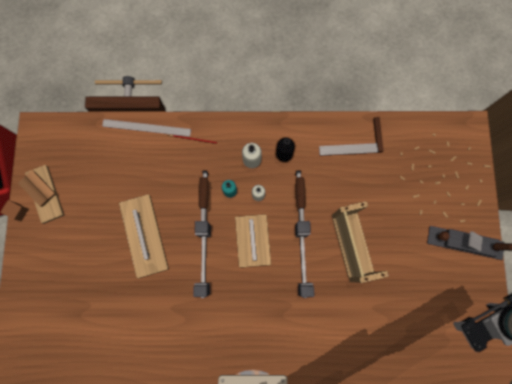

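View pics/wrist0.png

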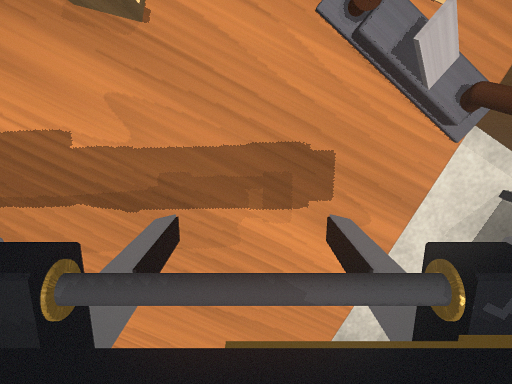

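The top view has the wide front at left, about (144,236), the drawer box at right, about (359,243), and the narrow front and clamps between them. I'll enlarge these to measure.

```bash
cat > h.py <<'E'
import numpy as np, cv2
from scipy.spatial.transform import Rotation as R
from workcell import manip
def cam(n,state=None):
    m=manip.camera_model(n); f=192/np.tan(np.radians(m['fovy']/2))
    K=np.array([[f,0,m['cx']],[0,f,m['cy']],[0,0,1]])
    if n=='wrist':
        Tc=toolT(state)@m['T_tool_cam']; T=np.linalg.inv(Tc)
    else:
        T=np.eye(4);T[:3,:3]=cv2.Rodrigues(m['rvec'])[0];T[:3,3]=m['tvec']
    return K,T
def toolT(s):
    T=np.eye(4);T[:3,:3]=R.from_euler('xyz',s['orientation']).as_matrix();T[:3,3]=s['ee_pos'];return T
def back(KT,uv,z):
    K,T=KT;C=np.linalg.inv(T);d=C[:3,:3]@np.linalg.inv(K)@np.array([uv[0],uv[1],1.]);o=C[:3,3]
    return o+d*(z-o[2])/d[2]
def proj(KT,p):
    K,T=KT;q=K@(T[:3,:3]@np.asarray(p,float)+T[:3,3]);return q[:2]/q[2]
def crop(src,out,x0,y0,w,h,k):
    im=cv2.imread(src)[y0:y0+h,x0:x0+w];cv2.imwrite(out,cv2.resize(im,None,fx=k,fy=k,interpolation=cv2.INTER_CUBIC))
E
python3 - <<'E'
from h import *
crop('pics/top0.png','pics/c1.png',110,185,70,100,6)
crop('pics/top0.png','pics/c2.png',325,195,70,95,6)
crop('pics/scene0.png','pics/c3.png',55,175,110,110,5)
crop('pics/scene0.png','pics/c4.png',265,115,105,65,7)
E
```

```text
(no output)
```

View pics/c1.png

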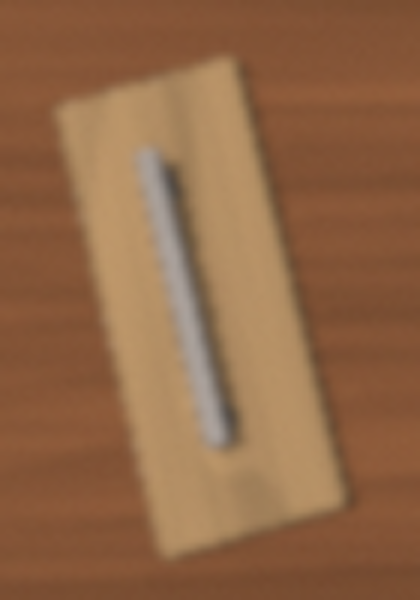

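View pics/c2.png

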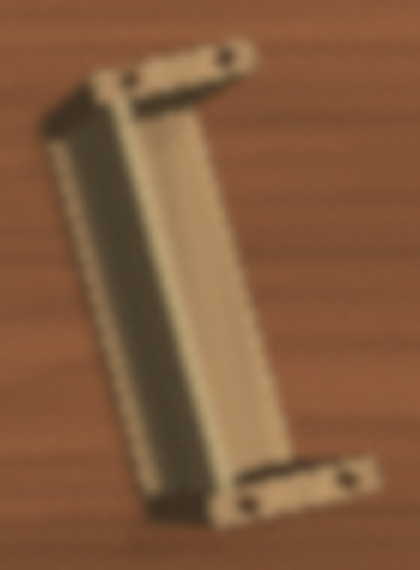

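View pics/c3.png

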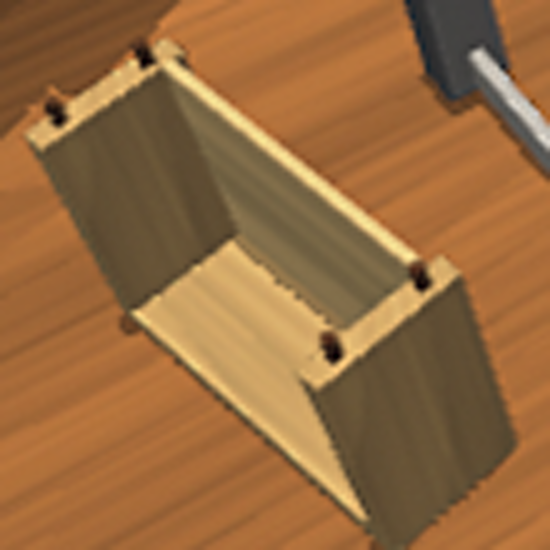

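View pics/c4.png

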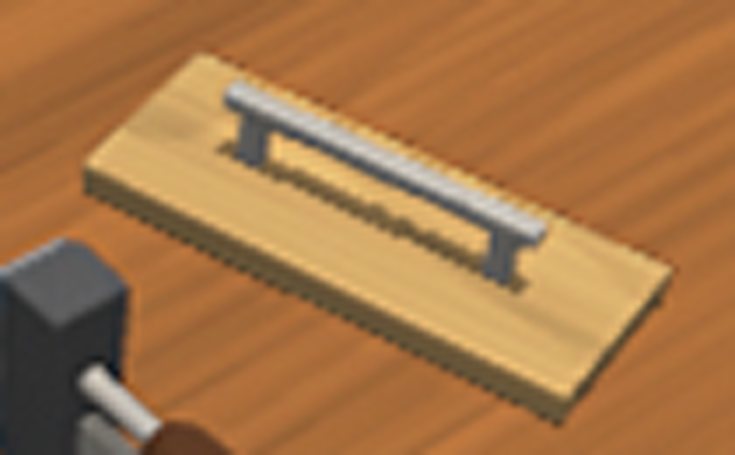

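```bash
cat > fit.py <<'E'
from h import *
from scipy.optimize import least_squares
u=lambda p,x0,y0,k:np.array([(p[0]+.5)/k-.5+x0,(p[1]+.5)/k-.5+y0])
top,sc=cam('top'),cam('scene')
def fit(obs,guess):
    # obs: (cam, uv, local xyz)
    def T(p,l): c,s=np.cos(p[2]),np.sin(p[2]);return [p[0]+c*l[0]-s*l[1],p[1]+s*l[0]+c*l[1],l[2]]
    f=lambda p:np.concatenate([proj(c,T(p,l))-uv for c,uv,l in obs])
    r=least_squares(f,guess,x_scale=[100,100,1]);return r.x,r.fun.reshape(-1,2)
if __name__=='__main__':
    W=[(58,105),(235,57),(350,508),(165,558)]; L=[(125,50,18),(125,-50,18),(-125,-50,18),(-125,50,18)]
    oW=[(top,u(p,110,185,6),l) for p,l in zip(W,L)]
    for q in oW: print('front corner',back(top,q[1],18).round(1))
    Ws=[(203,53),(83,165),(565,402),(672,268)]; Ls=[(-125,50,18),(-125,-50,18),(125,-50,18),(125,50,18)]
    oS=[(sc,u(p,265,115,7),l) for p,l in zip(Ws,Ls)]
    D=[(131,80),(226,57),(250,503),(348,480)];Ld=[(102.5,24,158),(102.5,-24,158),(-102.5,24,158),(-102.5,-24,158)]
    oD=[(top,u(p,325,195,6),l) for p,l in zip(D,Ld)]
    for q in oD: print('dowel',back(top,q[1],158).round(1))
    Ds=[(51,108),(145,55),(419,277),(331,348)];Lds=[(-102.5,-24,158),(-102.5,24,158),(102.5,24,158),(102.5,-24,158)]
    oDs=[(sc,u(p,55,175,5),l) for p,l in zip(Ds,Lds)]
    for q in oDs: print('dowel sc',back(sc,q[1],158).round(1))
    for n,o,g in(('Wt',oW,[600,400,.2]),('Ws',oS,[600,400,.2]),('Wb',oW+oS,[600,400,.2]),('Dt',oD,[600,-300,.2]),('Ds',oDs,[600,-300,.2]),('Db',oD+oDs,[600,-300,.2])):
        x,r=fit(o,g);print(n,x.round(3),r.round(2).tolist())
E
python3 fit.py
```

```text
front corner [630.9 429.7  18. ]
front corner [657.  335.5  18. ]
front corner [417.  263.9  18. ]
front corner [391.5 359.3  18. ]
dowel [ 588.1 -273.   158. ]
dowel [ 599.2 -319.2  158. ]
dowel [ 389.  -319.6  158. ]
dowel [ 399.4 -365.8  158. ]
dowel sc [ 394.4 -366.   158. ]
dowel sc [ 388.8 -317.9  158. ]
dowel sc [ 586.5 -272.2  158. ]
dowel sc [ 597.7 -319.1  158. ]
Wt [5.24152e+02 3.47083e+02 2.85000e-01] [[-0.16, 0.25], [0.39, -0.34], [0.0, -0.39], [-0.23, 0.46]]
Ws [5.22462e+02 3.49476e+02 2.82000e-01] [[-0.31, -0.23], [-0.18, -0.21], [0.17, -0.07], [0.29, 0.39]]
Wb [5.23680e+02 3.47869e+02 2.84000e-01] [[-0.38, 0.38], [0.18, -0.19], [-0.28, -0.22], [-0.52, 0.61], [-0.51, 0.17], [-0.35, 0.26], [0.16, 0.37], [0.23, 0.76]]
Dt [ 4.93924e+02 -3.19399e+02  2.29000e-01] [[-0.11, -0.06], [0.1, 0.01], [-0.1, 0.11], [0.11, -0.06]]
Ds [ 4.91918e+02 -3.18791e+02  2.26000e-01] [[0.8, 0.62], [-0.54, -0.45], [-0.12, 0.01], [-0.13, -0.12]]
Db [ 4.92987e+02 -3.19052e+02  2.28000e-01] [[-0.17, 0.23], [0.05, 0.33], [-0.26, 0.45], [-0.04, 0.31], [0.82, 0.99], [-0.53, -0.11], [0.03, 0.34], [0.03, 0.24]]
```

```bash
cat > go.py <<'E'
from h import *
import sys
def delta(tgt,yaw,sgn=1,s=None):
    s=s or manip.read_state();T=toolT(s)
    y=sgn*np.array([-np.sin(yaw),np.cos(yaw),0]);x=np.array([0,0,-1.]);Rt=np.c_[x,y,np.cross(x,y)]
    rv=R.from_matrix(T[:3,:3].T@Rt).as_rotvec();d=Rt.T@(np.array(tgt)-T[:3,3])/10  # in target tool axes
    dc=T[:3,:3].T@(np.array(tgt)-T[:3,3])/10
    return s,rv,dc,d
if __name__=='__main__':
    a=[float(v) for v in sys.argv[1:]]
    s,rv,dc,d=delta(a[:3],a[3],a[4] if len(a)>4 else 1)
    print('t',round(s['time'],2),'pos',s['ee_pos'].round(1),'w',round(s['width'],1),'F',s['wrist_force'].round(1),'j',s['joints'].round(2))
    print('turn',rv.round(3),'shift cm (current axes)',dc.round(2),'(target axes)',d.round(2))
E
python3 -c "
from h import *
print(toolT(manip.read_state()).round(3))"
python3 go.py 524 348 260 0.284 1; python3 go.py 524 348 260 0.284 -1
```

```text
[[-1.00000e-03  4.50000e-01 -8.93000e-01  2.92341e+02]
 [ 1.00000e-03 -8.93000e-01 -4.50000e-01 -5.80007e+02]
 [-1.00000e+00 -1.00000e-03 -0.00000e+00  2.04775e+02]
 [ 0.00000e+00  0.00000e+00  0.00000e+00  1.00000e+00]]
t 0.15 pos [ 292.3 -580.   204.8] w 94.0 F [-0.2  0.8  1.2] j [ 1.04  0.63  0.04  1.52 -0.03  1.   -0.02]
turn [-2.959e+00 -2.000e-03  0.000e+00] shift cm (current axes) [ -5.42 -72.46 -62.45] (target axes) [-5.52 82.59 48.24]
t 0.15 pos [ 292.3 -580.   204.8] w 94.0 F [-0.2  0.8  1.2] j [ 1.04  0.63  0.04  1.52 -0.03  1.   -0.02]
turn [0.183 0.    0.001] shift cm (current axes) [ -5.42 -72.46 -62.45] (target axes) [ -5.52 -82.59 -48.24]
```

```bash
python3 -m creep '0.1 0 0 -3 0 0 9.4; 0.09 0 0 -3 -1 -1 9.4; 0 0 0 0 -4 -3 9.4; 0 0 0 0 -5 -3 9.4; 0 0 0 0 -5 -3 9.4; 0 0 0 0 -5 -3 9.4; 0 0 0 0 -5 -3 9.4; 0 0 0 0 -5 -3 9.4; 0 0 0 0 -5 -3 9.4; 0 0 0 0 -5 -3 9.4; 0 0 0 0 -5 -3 9.4; 0 0 0 0 -5 -3 9.4'; python3 go.py 524 348 260 0.284 -1
```

```text
time: 1.65
ee_pos: [460.3, -1.7, 265.1]
orientation: [-1.514, 1.569, 1.888]
wrist_force: [0.8, -0.4, 1.3]
width: 94.0
t 1.65 pos [460.3  -1.7 265.1] w 94.0 F [ 0.8 -0.4  1.3] j [ 0.    0.28 -0.08  1.94  0.02  0.92 -1.39]
turn [-0.023  0.     0.002] shift cm (current axes) [  0.57 -32.14 -15.17] (target axes) [  0.51 -31.78 -15.91]
```

```bash
python3 -m creep '-0.02 0 0 0 -5 -2.5 9.4; 0 0 0 0 -5 -2.5 9.4; 0 0 0 0 -5 -2.5 9.4; 0 0 0 0 -5 -2.5 9.4; 0 0 0 0 -5 -2.5 9.4; 0 0 0 0 -4 -2 9.4; 0 0 0 0 -2 -1 9.4; 0 0 0 0 0 0 9.4; 0 0 0 0 0 0 9.4'; python3 go.py 524 348 150 0.284 -1
python3 - <<'E'
from h import *
s=manip.read_state();np.save('pics/s1.npy',s,allow_pickle=True)
cv2.imwrite('pics/w1.png',manip.camera('wrist')[...,::-1])
KT=cam('wrist',s)
for l in [(80,0,53),(-80,0,53),(0,0,53),(125,50,18),(125,-50,18),(-125,50,18),(-125,-50,18)]:
    c,q=np.cos(.284),np.sin(.284);print(l,proj(KT,[523.7+c*l[0]-q*l[1],347.9+q*l[0]+c*l[1],l[2]]).round(1))
E
```

```text
time: 2.78
ee_pos: [523.1, 353.6, 263.0]
orientation: [-0.384, 1.567, 3.045]
wrist_force: [-0.4, -0.4, 0.1]
width: 94.1
t 2.77 pos [523.1 353.6 263. ] w 94.1 F [-0.4 -0.4  0.1] j [-0.55  0.55 -0.15  1.49  0.09  1.11 -2.  ]
turn [0.004 0.003 0.001] shift cm (current axes) [11.3   0.58  0.04] (target axes) [11.3   0.56  0.07]
(80, 0, 53) [257.7 111.1]
(-80, 0, 53) [256.9 230.5]
(0, 0, 53) [257.3 173.6]
(125, 50, 18) [220.3  77.3]
(125, -50, 18) [294.7  77.5]
(-125, 50, 18) [223.9 250. ]
(-125, -50, 18) [288.9 250.1]
```

View pics/w1.png

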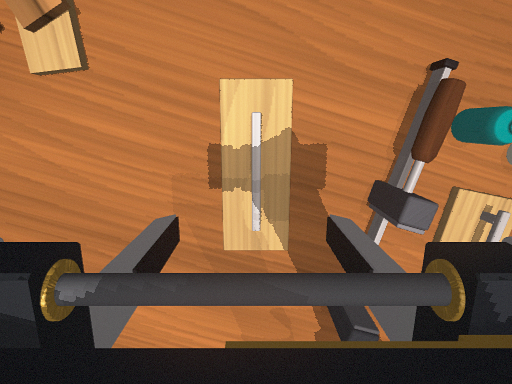

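The wrist view shows the bar running (256.5,112) to (256.5,231). That is within a pixel of where my fit puts it, so I'm going down.

```bash
python3 -m creep '0 0 0 4 0.3 0 6; 0 0 0 5 0.25 0 6; 0 0 0 5 0 0 6; 0 0 0 3 0 0 6; 0 0 0 1 0 0 6; 0 0 0 0 0 0 6; 0 0 0 0 0 0 6'; python3 go.py 523.7 347.9 30 0.284 -1
python3 - <<'E'
from h import *
s=manip.read_state()
cv2.imwrite('pics/w2.png',manip.camera('wrist')[...,::-1])
E
```

```text
time: 3.7
ee_pos: [529.8, 339.8, 84.1]
orientation: [3.106, 1.565, 0.24]
wrist_force: [-0.1, 0.1, 0.1]
width: 59.9
t 3.7 pos [529.8 339.8  84.1] w 59.9 F [-0.1  0.1  0.1] j [-0.54  0.74 -0.12  1.69  0.13  0.72 -2.02]
turn [-0.009 -0.006 -0.   ] shift cm (current axes) [ 5.41 -0.95  0.4 ] (target axes) [ 5.41 -0.95  0.36]
```

View pics/w2.png

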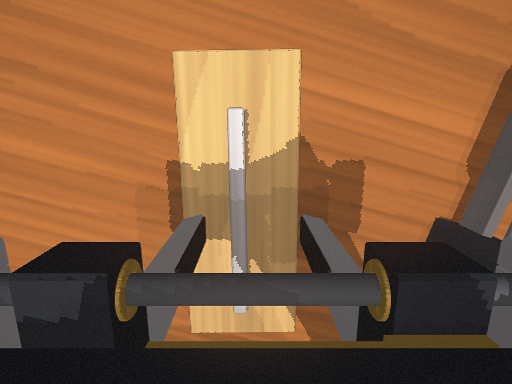

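Descending drifted the tool 9 mm along its y. The bar sits left of centre at (240,210), which agrees, so I'll correct and go lower in steps.

```bash
python3 -m creep '-0.009 -0.006 0 0 -0.95 0.4 5; 0 0 0 2 0 0 5; 0 0 0 1 0 0 5; 0 0 0 0 0 0 5'; python3 go.py 523.7 347.9 30 0.284 -1
python3 - <<'E'
from h import *
s=manip.read_state()
cv2.imwrite('pics/w3.png',manip.camera('wrist')[...,::-1])
KT=cam('wrist',s)
for l in [(80,0,53),(-80,0,53),(125,50,18),(125,-50,18),(-125,50,18),(-125,-50,18)]:
    c,q=np.cos(.284),np.sin(.284);print(l,proj(KT,[523.7+c*l[0]-q*l[1],347.9+q*l[0]+c*l[1],l[2]]).round(1))
E
```

```text
time: 4.25
ee_pos: [524.1, 352.3, 57.4]
orientation: [-2.569, 1.564, 0.86]
wrist_force: [-0.3, 0.9, 0.7]
width: 49.9
t 4.25 pos [524.1 352.3  57.4] w 49.9 F [-0.3  0.9  0.7] j [-0.56  0.78 -0.12  1.7   0.13  0.67 -2.04]
turn [ 0.003 -0.005  0.004] shift cm (current axes) [2.73 0.42 0.18] (target axes) [2.74 0.41 0.16]
(80, 0, 53) [260.9  99.4]
(-80, 0, 53) [258.9 333.9]
(125, 50, 18) [186.1  34. ]
(125, -50, 18) [334.3  34.3]
(-125, 50, 18) [199.7 351.3]
(-125, -50, 18) [315.8 351.8]
```

View pics/w3.png

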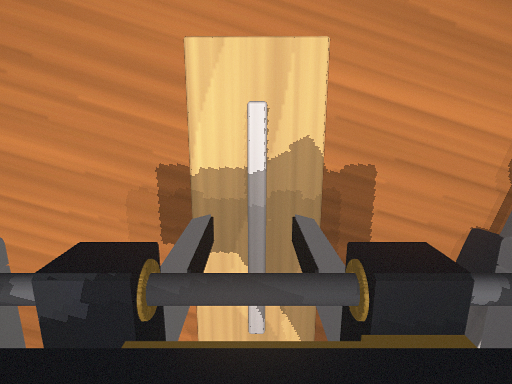

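```bash
python3 -m creep '0.003 -0.005 0.004 0 0.25 0.3 4; 0 0 0 1.5 0 0 3.5; 0 0 0 1 0 0 3.5; 0 0 0 0.3 0 0 3.5; 0 0 0 0 0 0 3.5'; python3 go.py 523.7 347.9 30 0.284 -1
python3 - <<'E'
from h import *
s=manip.read_state()
cv2.imwrite('pics/w4.png',manip.camera('wrist')[...,::-1])
E
```

```text
time: 4.92
ee_pos: [522.6, 349.1, 28.4]
orientation: [2.916, 1.569, 0.058]
wrist_force: [0.2, 1.5, 0.2]
width: 35.0
t 4.92 pos [522.6 349.1  28.4] w 35.0 F [0.2 1.5 0.2] j [-0.57  0.82 -0.11  1.71  0.14  0.62 -2.05]
turn [-0.    -0.002 -0.   ] shift cm (current axes) [-0.16  0.14 -0.08] (target axes) [-0.16  0.14 -0.08]
```

View pics/w4.png

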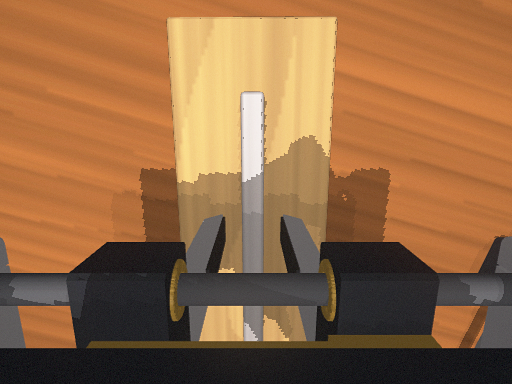

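The fingers straddle the bar, with their inner edges at columns 225 and 281 and the bar at 253, and it is square. Closing.

```bash
python3 -m creep '0 0 0 0 0 0 0.8; 0 0 0 0 0 0 0.8; 0 0 0 0 0 0 0.8; 0 0 0 0 0 0 0.8; 0 0 0 0 0 0 0.8; 0 0 0 0 0 0 0.8' 45; python3 go.py 523.7 347.9 30 0.284 -1
python3 - <<'E'
from h import *
s=manip.read_state();np.save('grasp.npy',np.r_[s['ee_pos'],s['orientation']])
cv2.imwrite('pics/w5.png',manip.camera('wrist')[...,::-1])
E
```

```text
time: 5.72
ee_pos: [523.0, 349.4, 29.2]
orientation: [-3.123, 1.568, 0.302]
wrist_force: [0.6, 0.4, -0.9]
width: 11.7
t 5.72 pos [523.  349.4  29.2] w 11.7 F [ 0.6  0.4 -0.9] j [-0.57  0.82 -0.11  1.71  0.14  0.62 -2.05]
turn [-0.    -0.003  0.   ] shift cm (current axes) [-0.08  0.16 -0.02] (target axes) [-0.08  0.16 -0.02]
```

Gripped at 11.7 mm, against a 12 mm bar. Lifting slowly at first.

```bash
python3 -m creep '0 0 0 -0.5 0 0 0.8; 0 0 0 -1.5 0 0 0.8; 0 0 0 -3 0 0 0.8; 0 0 0 -4 0 0 0.8; 0 0 0 -4 0 0 0.8; 0 0 0 -4 0 0 0.8; 0 0 0 -4 0 0 0.8; 0 0 0 -2 0 0 0.8; 0 0 0 0 0 0 0.8; 0 0 0 0 0 0 0.8'; python3 go.py 493 -319 260 0.228 -1
python3 - <<'E'
from h import *
s=manip.read_state()
cv2.imwrite('pics/w6.png',manip.camera('wrist')[...,::-1])
cv2.imwrite('pics/sc6.png',manip.camera('scene')[...,::-1])
E
```

```text
time: 7.02
ee_pos: [519.7, 347.4, 271.1]
orientation: [2.176, 1.57, -0.682]
wrist_force: [-0.2, -1.0, -4.2]
width: 11.6
t 7.03 pos [519.7 347.4 271.1] w 11.6 F [-0.2 -1.  -4.2] j [-0.54  0.53 -0.15  1.5   0.09  1.11 -2.  ]
turn [ 0.056 -0.001 -0.001] shift cm (current axes) [ 1.14 63.22 21.26] (target axes) [ 1.11 64.31 17.67]
```

View pics/w6.png

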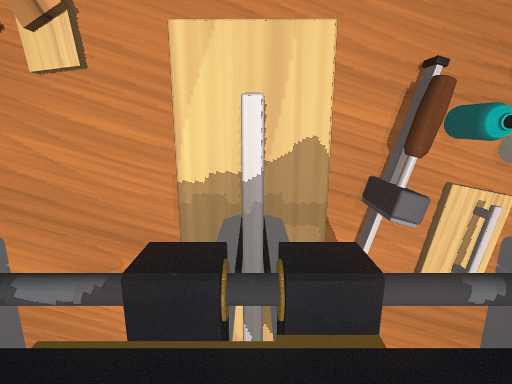

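View pics/sc6.png

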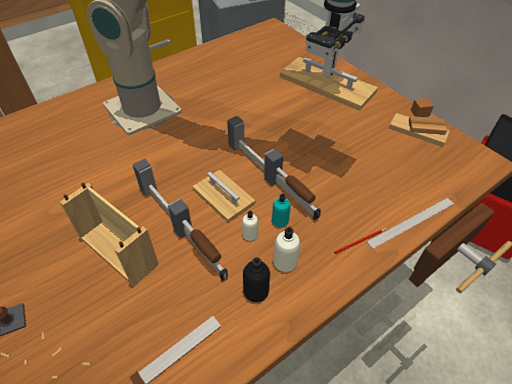

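```bash
python3 -m creep '0.01 0 0 0 1.5 0.4 0.8; 0.01 0 0 0 3 0.8 0.8; 0.01 0 0 0 4 1.1 0.8; 0.01 0 0 0 4 1.1 0.8; 0.01 0 0 0 4 1.1 0.8; 0.006 0 0 0 4 1.1 0.8; 0 0 0 0 4 1.1 0.8; 0 0 0 0 4 1.1 0.8; 0 0 0 0 4 1.1 0.8; 0 0 0 0 4 1.1 0.8; 0 0 0 0 4 1.1 0.8; 0 0 0 0 2 0.6 0.8'; python3 go.py 493 -319 260 0.228 -1
```

```text
time: 8.62
ee_pos: [495.6, -120.6, 264.8]
orientation: [0.372, 1.55, -2.554]
wrist_force: [-0.1, 0.8, -4.3]
width: 11.7
t 8.62 pos [ 495.6 -120.6  264.8] w 11.7 F [-0.1  0.8 -4.3] j [ 0.2   0.37 -0.04  1.81  0.04  0.98 -1.21]
turn [-0.013  0.019 -0.007] shift cm (current axes) [ 0.7  19.33  4.47] (target axes) [ 0.48 19.27  4.74]
```

```bash
python3 -m creep '-0.013 0.01 0 0 2 0.5 0.8; 0 0.009 -0.007 0 4 1 0.8; 0 0 0 0 4 1 0.8; 0 0 0 0 4 1 0.8; 0 0 0 0 3 0.7 0.8; 0 0 0 0 1.5 0.3 0.8; 0 0 0 0 0.5 0 0.8; 0 0 0 0 0 0 0.8; 0 0 0 0 0 0 0.8'; python3 go.py 493 -319 260 0.228 -1
python3 - <<'E'
from h import *
for n in('wrist','scene','top'):cv2.imwrite(f'pics/{n}7.png',manip.camera(n)[...,::-1])
crop('pics/scene7.png','pics/c7.png',40,100,150,190,3)
crop('pics/top7.png','pics/c7t.png',310,160,110,150,4)
E
```

```text
time: 9.75
ee_pos: [483.8, -325.2, 260.8]
orientation: [-0.529, 1.559, 2.832]
wrist_force: [0.8, 0.6, -3.5]
width: 11.3
t 9.75 pos [ 483.8 -325.2  260.8] w 11.3 F [ 0.8  0.6 -3.5] j [ 0.54  0.48 -0.    1.63  0.    1.04 -0.81]
turn [-0.009  0.01   0.006] shift cm (current axes) [ 0.07 -0.41 -1.04] (target axes) [ 0.08 -0.4  -1.04]
```

View pics/wrist7.png

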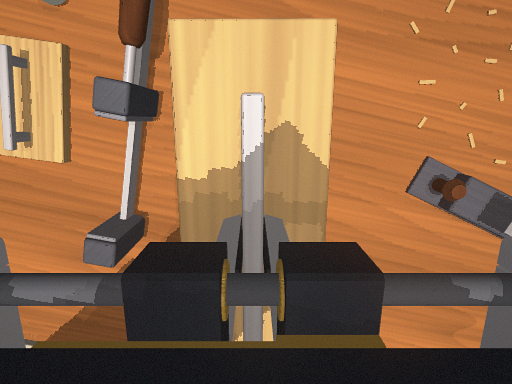

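View pics/c7.png

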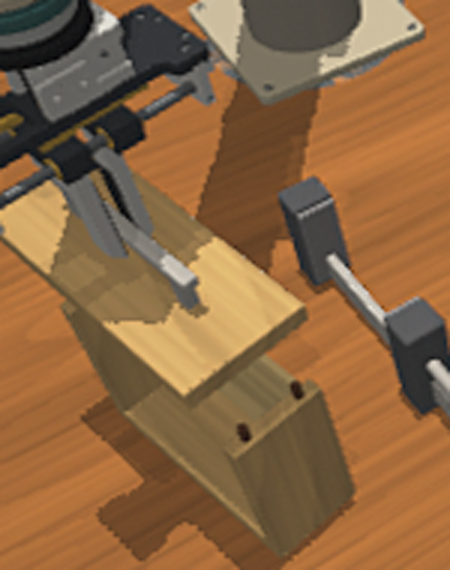

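View pics/c7t.png

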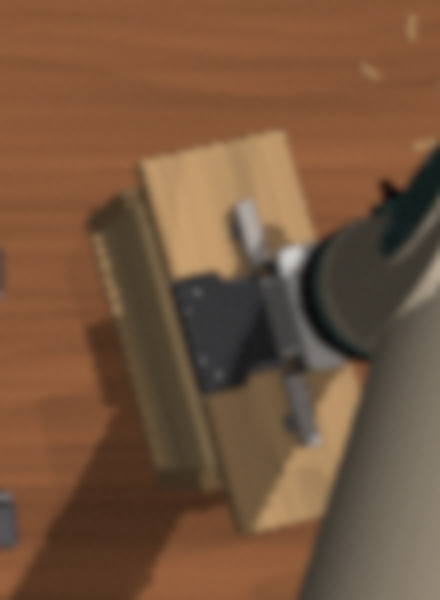

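```bash
python3 - <<'E'
from h import *
crop('pics/wrist7.png','pics/d1.png',155,5,200,100,4)
crop('pics/scene7.png','pics/d2.png',90,170,75,70,8)
crop('pics/top7.png','pics/d3.png',335,185,60,110,5)
E
```

```text
(no output)
```

View pics/d1.png

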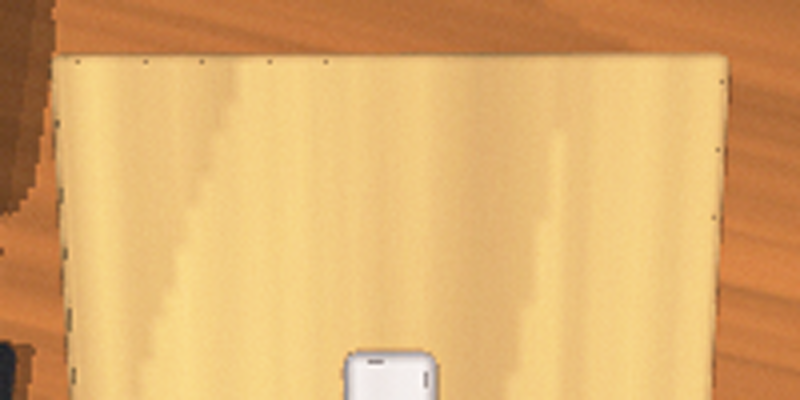

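View pics/d2.png

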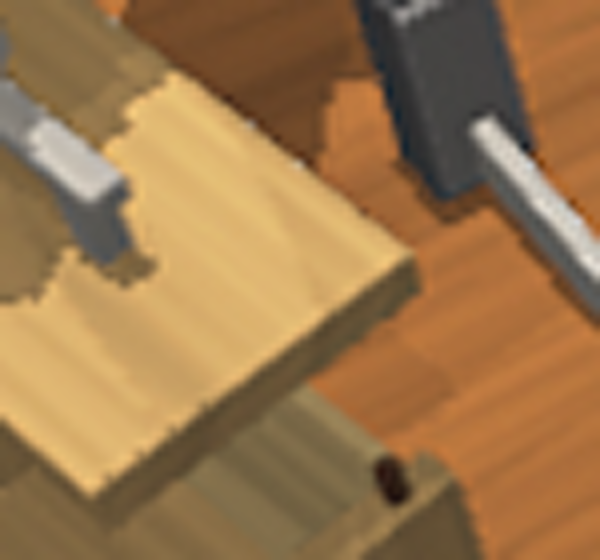

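View pics/d3.png

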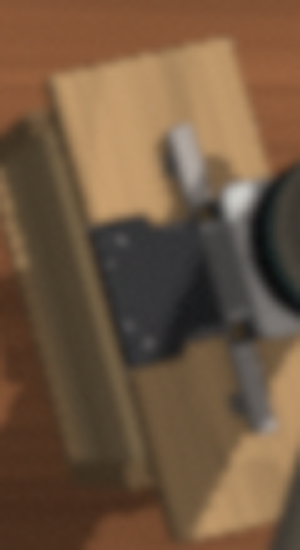

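```bash
cat > chk.py <<'E'
from fit import *
s=manip.read_state();T=toolT(s);W=cam('wrist',s)
def tool(p,l): # p: x0,y0,z0,yaw
    c,q=np.cos(p[3]),np.sin(p[3]);X,Y=c*l[0]-q*l[1],q*l[0]+c*l[1]
    return T@np.array([p[0]-l[2],p[1]-Y,p[2]-X,1])
obs=[((53,54),(125,50,18)),((729,54),(125,-50,18)),((346,352),(80,6,53)),((438,352),(80,-6,53))]
f=lambda p:np.concatenate([proj(W,tool(p,l)[:3])-u(q,155,5,4) for q,l in obs])
r=least_squares(f,[29,0,0,0]);p=r.x;print('tool-frame panel',p.round(3),r.fun.round(1))
print('panel underside centre world',tool(p,(0,0,0))[:3].round(1))
for l,q,k,c,n in [((125,50,18),(415,252),(90,170,8),sc,'sc'),((125,-50,18),(95,492),(90,170,8),sc,'sc'),((125,50,18),(50,77),(335,185,5),top,'top'),((125,-50,18),(233,38),(335,185,5),top,'top'),((-125,50,18),(180,540),(335,185,5),top,'top')]:
    w=tool(p,l)[:3];m=u(q,*k);print(n,'pred px',proj(c,w).round(1),'meas',m.round(1),'world diff (meas-pred)',(back(c,m,w[2])-w)[:2].round(1))
E
python3 chk.py
```

```text
tool-frame panel [32.693 -0.528  0.158 -0.   ] [-0.1  0.3  0.2  0.2 -0.3 -0.2  0.2 -0.2]
panel underside centre world [ 483.2 -325.1  228.2]
sc pred px [141.5 202.3] meas [141.4 201.1] world diff (meas-pred) [-3.1  1.4]
sc pred px [100.8 233. ] meas [101.4 231.1] world diff (meas-pred) [-3.6  2.9]
top pred px [344.2 200.4] meas [344.6 200. ] world diff (meas-pred) [ 1.1 -1.2]
top pred px [380.1 192.4] meas [381.2 192.2] world diff (meas-pred) [ 0.6 -3.1]
top pred px [369.6 293.8] meas [370.6 292.6] world diff (meas-pred) [ 3.1 -2.7]
```

```bash
sed 's/^print(.panel under.*/p[0]=29.2;p[1]=0;p[2]=0/' chk.py > chk2.py; python3 chk2.py
```

```text
tool-frame panel [32.693 -0.528  0.158 -0.   ] [-0.1  0.3  0.2  0.2 -0.3 -0.2  0.2 -0.2]
sc pred px [141.  201.4] meas [141.4 201.1] world diff (meas-pred) [-0.4  1.1]
sc pred px [100.1 232.2] meas [101.4 231.1] world diff (meas-pred) [-1.   3.2]
top pred px [344.6 200. ] meas [344.6 200. ] world diff (meas-pred) [0.1 0. ]
top pred px [380.6 192.1] meas [381.2 192.2] world diff (meas-pred) [-0.4 -1.6]
top pred px [370.1 293.8] meas [370.6 292.6] world diff (meas-pred) [ 2.9 -1.3]
```

```bash
python3 -m creep '-0.009 0.01 0.006 0 -0.4 -1 0.8; 0 0 0 0 0 0 0.8; 0 0 0 1 0 0 0.8; 0 0 0 0 0 0 0.8; 0 0 0 0 0 0 0.8; 0 0 0 0 0 0 0.8'; python3 go.py 493 -319.5 210 0.228 -1
```

```text
time: 10.65
ee_pos: [493.6, -318.1, 250.0]
orientation: [2.342, 1.57, -0.569]
wrist_force: [0.4, -0.7, -3.8]
width: 11.7
t 10.65 pos [ 493.6 -318.1  250. ] w 11.7 F [ 0.4 -0.7 -3.8] j [ 0.53  0.49 -0.01  1.64  0.    1.01 -0.82]
turn [ 0.002 -0.001 -0.001] shift cm (current axes) [4.   0.12 0.1 ] (target axes) [4.   0.13 0.09]
```

```bash
python3 -m creep '0 0 0 0.8 0.1 0.1 0.8; 0 0 0 0.8 0 0 0.8; 0 0 0 0.8 0 0 0.8; 0 0 0 0.4 0 0 0.8; 0 0 0 0 0 0 0.8; 0 0 0 0 0 0 0.8'; python3 go.py 493 -319.5 210 0.228 -1
python3 - <<'E'
from h import *
cv2.imwrite('pics/s8.png',manip.camera('scene')[...,::-1])
crop('pics/s8.png','pics/c8.png',55,165,115,100,6)
E
```

```text
time: 11.4
ee_pos: [492.6, -319.5, 219.7]
orientation: [1.943, 1.571, -0.968]
wrist_force: [0.1, -0.1, -3.2]
width: 11.6
t 11.4 pos [ 492.6 -319.5  219.7] w 11.6 F [ 0.1 -0.1 -3.2] j [ 0.53  0.52 -0.01  1.68  0.01  0.94 -0.82]
turn [ 0.002 -0.    -0.   ] shift cm (current axes) [ 0.97  0.01 -0.04] (target axes) [ 0.97  0.01 -0.04]
```

View pics/c8.png

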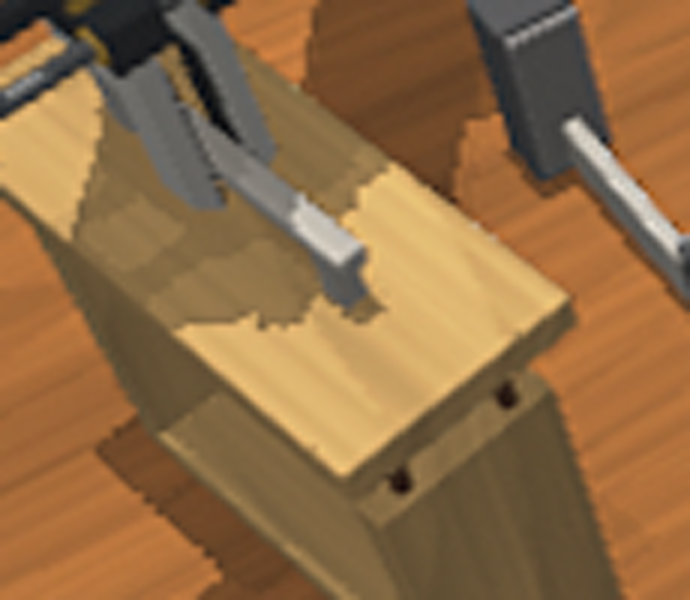

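```bash
python3 - <<'E'
from fit import *
z=219.7-29.2+18;k=(55,165,6)
c,q=np.cos(.226),np.sin(.226)
a=back(sc,u((570,302),*k),z);b=back(sc,u((345,476),*k),z)
print('panel edge mid',((a+b)/2).round(1),np.linalg.norm(a-b).round(1),'yaw',np.arctan2(-(b-a)[0]*-1,-(b-a)[1]).round(3))
for zz in (150,158):
    d=back(sc,u((507,395),*k),zz);e=back(sc,u((401,481),*k),zz)
    print(zz,'dowel mid',((d+e)/2).round(1),np.linalg.norm(d-e).round(1))
    v=(a+b)/2-(d+e)/2; print('offset along,across',(c*v[0]+q*v[1]-22.5).round(1),(-q*v[0]+c*v[1]).round(1))
E
```

```text
panel edge mid [ 614.5 -290.4  208.5] 96.0 yaw 0.215
150 dowel mid [ 588. -294.  150.] 49.0
offset along,across 4.1 -2.4
158 dowel mid [ 594.1 -295.1  158. ] 48.5
offset along,across -1.6 -0.1
```

```bash
python3 -m creep '0 0 0 0.5 0 0 0.8; 0 0 0 0.4 0 -0.05 0.8; 0 0 0 0 0 0 0.8; 0 0 0 0 0 0 0.8; 0 0 0 0 0 0 0.8; 0 0 0 0 0 0 0.8'; python3 go.py 493 -319.5 210 0.228 -1
python3 - <<'E'
from h import *
for n in('wrist','scene','top'):cv2.imwrite(f'pics/{n}9.png',manip.camera(n)[...,::-1])
crop('pics/scene9.png','pics/c9.png',55,165,115,100,6)
crop('pics/top9.png','pics/c9t.png',325,180,90,120,5)
print(manip.read_state()['qvel'].round(4))
E
```

```text
time: 12.2
ee_pos: [493.5, -319.5, 210.6]
orientation: [2.302, 1.569, -0.609]
wrist_force: [0.2, 0.2, -4.1]
width: 11.7
t 12.2 pos [ 493.5 -319.5  210.6] w 11.7 F [ 0.2  0.2 -4.1] j [ 0.53  0.53 -0.01  1.69  0.01  0.92 -0.82]
turn [ 0.002 -0.001 -0.001] shift cm (current axes) [ 0.06 -0.01  0.05] (target axes) [ 0.06 -0.01  0.05]
[ 0.0011 -0.0014  0.0004 -0.0012 -0.001   0.0003 -0.0027]
```

View pics/c9.png

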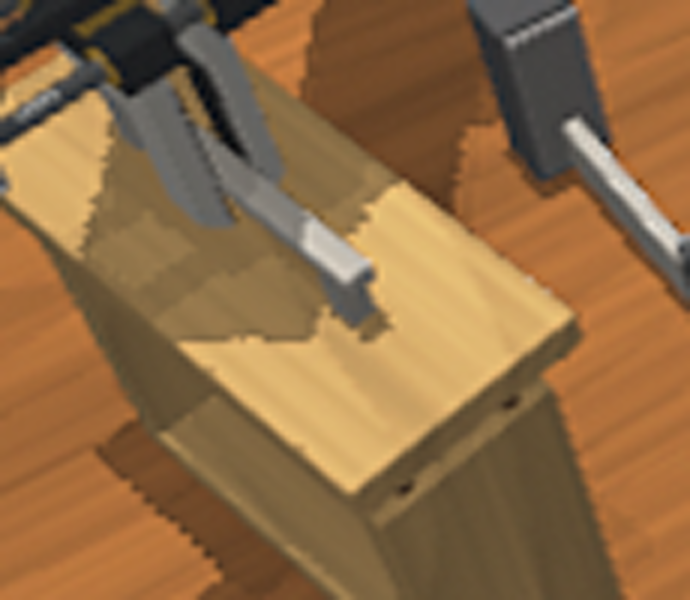

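View pics/c9t.png

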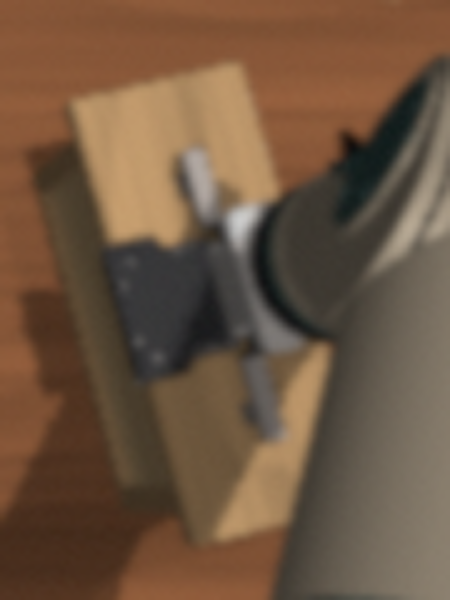

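View pics/scene9.png

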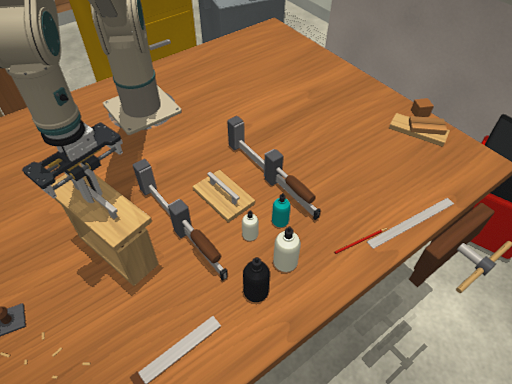

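View pics/wrist9.png

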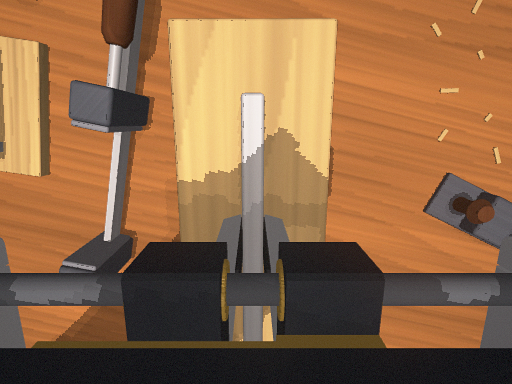

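```bash
python3 - <<'E'
from fit import *
z=210.6-29.2+18
o=[(top,u(p,325,180,5),l+(z,)) for p,l in [((68,103),(125,50)),((243,63),(125,-50)),((197,545),(-125,50))]]
x,r=fit(o,[493,-319,.2]);print('top: panel',x.round(3),'drawer fit 493.9 -319.4 .229',r.round(1).tolist())
o=[(sc,u(p,55,165,6),l+(z,)) for p,l in [((576,319),(125,50)),((352,493),(125,-50))]]
x,r=fit(o,[493,-319,.2]);print('sc: panel',x.round(3),'drawer fit 491.9 -318.8 .226',r.round(1).tolist())
E
```

```text
top: panel [ 4.94014e+02 -3.20920e+02  2.36000e-01] drawer fit 493.9 -319.4 .229 [[0.3, -0.2], [-0.3, -0.5], [-0.1, 0.6]]
sc: panel [ 4.93199e+02 -3.17975e+02  2.23000e-01] drawer fit 491.9 -318.8 .226 [[0.6, -0.7], [-0.5, 0.6]]
```

```bash
python3 -c "
from workcell import manip
print(manip.finish_job())"
```

```text
the job is handed in; nothing more can be done
None
```

I picked up the wider front by the middle of its bar, carried it over the clamps, and handed the job in with it held still over the box. It finished at 12.2 s of the 48 s; the job gave no verdict.

**Height:** the underside sits about 16 mm above the dowel tips, going by the tool height. One fit from the wrist camera put it 3.5 mm lower, at about 13 mm. The scene camera agreed better with 16 mm, and both are inside the 5–25 mm allowed.

**Centring:** the top and scene cameras each put the front within about 1.5 mm of the box centre. They disagreed on the direction, so the difference is measurement noise.

**Square and level:** it is turned less than 0.01 rad from the box. By the tool pose, the tilt is about 0.001 rad.

**Grip:** the fingers hold the bar at 11.7 mm with 45 N, and the wrist reads about 4 N, which is the weight of the front. The wrist pictures showed no slip between lifting and the end.

**Contact and other items:** the wrist force showed no sign of contact over the box. In the last scene picture the box, the other front, both clamps and the glue bottle all looked unmoved. I judged that by eye and did not measure it.

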